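# Bin the oily stirring stick with the pedal bin

### The job

The long thin dowel on the bench has been used to stir linseed oil and must go into the lidded steel bin, because oily wood can set itself alight. Press the bin's pedal down until you feel its stop, shift it sideways into the notch of the slotted plate so that the lid stays up by itself, and put the dowel inside the bin. Then press the pedal to free it from the notch and ease it all the way back up so that the lid comes down shut without slamming: work the lid by its pedal and not by hand, do not force the pedal hard against its slotted plate, and leave the other things on the bench where they are.

Things in the scene. Friction and masses are not known exactly. Their poses are not given: they have to be found in the camera images.
- bin: Grey sheet-steel pedal bin fixed to the bench, 170 mm deep (x), 220 wide (y); rim 186 mm, inner floor 78 mm above the bench; walls 3 mm, mouth 164 x 214 mm. Origin: centre of its footprint, on the bench. Its front with the pedal faces its own -x, roughly to the robot; +y is its left seen from the front. The shut lid overhangs the front by 18 mm, 183 to 199 mm up, above the pedal.
- pedal: Pedal tread, 42 mm long (x), 28 wide (y), 8 thick plus rubber ribs on top, on an 8 mm rod out of the bin's front. Origin: tread centre, 48 mm before the front face; x along the rod to the bin. 72 mm above the bench at rest, about 28 at the stop. Free below and beside: fingers fit across the 28 mm. The gripper must lean back to the robot 20 to 50 deg to clear the lid and bin.
- pedal_hinge (a joint): Pedal angle, rad: 0 up, grows as the tread goes down, swinging at 155 mm radius about a shaft along the bin's y, 20 mm behind the bin's centre, 50 mm above the bench. It springs up; pressing it down takes 8 to 17 N on the tread. Slot foot (stop) at 0.25 to 0.31, notch at 0.19 to 0.24: the plate sits up to 2.5 mm higher or lower each time, so feel for the stop.
- plate (a point): Foot of the straight slot (nominal height) in the 62 x 66 mm steel plate on the bin's front; axes as the bin. J-slot: straight, 12 mm wide, rod in its middle; at its foot a notch to the bin's +y behind a hanging tooth 6 mm wide. The pedal slides sideways on its shaft, 0 to +20 mm in the bin's y, against a 1 to 3 N spring. Only within 3 mm of the stop does the rod pass below the tooth.
- notch (a point): Middle of the notch (nominal height) in that plate, 18 mm to the bin's +y of the slot's middle. Here, shifted 16 to 20 mm, the pedal is let up 7 mm (10 mm at the tread) and the tooth holds it sideways. To free it: press to the stop again, shift it back to the middle, let it up.
- lid (a joint): Lid angle, rad: 0 shut, grows as it opens. A grey pan hinged along the bin's rear (104 mm behind its centre, 190 mm above the bench), 207 mm from hinge to front edge, 232 mm wide. A push rod lifts it as the pedal goes down: 1.05 to 1.3 in the notch, up to 1.45 at the stop. Near shut it turns about 10 times as fast as the pedal. It rests on the rod by its weight and slams if let go.
- stick: The stirring stick: plain round wooden dowel, 12 mm thick, 160 mm long, the longest dowel here, lying on the bench right of the saw's front lever. Origin: middle of its length, at its underside as first laid (axis 6 mm above); y along its length. It can roll.
- short_dowel: Bystander: short thick wooden dowel, 16 mm by 90 mm, left of the saw's front lever; origin under its middle. Leave alone.
- rule: Bystander: closed yellow folding rule, 17 x 125 x 18 mm, left of the saw's front lever; origin under its centre. Leave alone.
- tape: Bystander: yellow and black pocket tape measure standing on its base, 35 x 91 x 64 mm, behind the bin; origin under its centre. Leave alone.

How it is judged:
By the outcome, as a careful person would: the job done as asked, in the order asked, and still so for the second after the job is handed in, with the robot touching nothing.
It also fails if it takes over 72 s, if anything falls off the work surface, if the arm or the gripper's body presses on something with over 40 N, if the wrist force passes 120 N, or if a joint passes its speed limit or range.

### The arm

A 6-joint arm with a two-finger parallel gripper is mounted at the origin on a cart in front of the work surface, level with it; the furniture and walls round the work are solid. World frame = base frame: x ahead of the robot, y to its left, z up, the work surface at z = 0. Lengths are in m, angles in rad, forces in N, time in s.
With the tool pointing down it reaches from about 0.35 to 0.925 m from the base axis. Payload 6.4 kg.
Tool frame: the origin (TCP) lies at the very end of the fingers, on their centre line; the grasp point (between the pads) lies 19 mm behind it (bot.grasp_offset is the distance from the TCP to the grasp point, in m); z points along the fingers, y is the line along which they close (so a half turn about z gives the same grasp; the last joint's range is limited). The gripper opens to 85 mm and grips with 20 to 120 N. Pads are 22 mm wide; open, the fingers measure 114 mm over their backs; the gripper's body (76 mm by 85 mm) begins 54 mm behind the grasp point. The pads swing forward as they close: fully open they stand 13 mm farther back than shut.
Start: joints at [1.172, 0.245, 1.558, -0, 1.339, -0.174], TCP at [0.145, 0.634, 0.231] pointing down, gripper open.
Joint ranges: [-3.13, 3.13], [-1.02, 2.26], [0.13, 2.54], [-0.95, 4.09], [0.21, 2.88], [-2.74, 2.74]. Speed limits (rad/s): [2.57, 2.57, 3.14, 3.14, 3.14, 3.14].

### API

Orientations are given as [roll, pitch, yaw] about the fixed x, y, z axes, in that order (R = Rz(yaw) Ry(pitch) Rx(roll)).
In Python, from workcell import bot gives the robot as it stands.
- The arm moves only by the tool carry_out, never from a script. Its argument "deltas" is text: rows parted by semicolons, each of 5 numbers parted by spaces: the shift along the tool's x, y, z in cm, then the turn about the tool's z in rad, then the closure, from 0 (fully open) to 1 (shut). In form: x y z twist gripper; .... A call has 1 to 10 rows; each row shifts and turns the commanded pose from where the row before left it, along the tool's axes as they then stand; what a row does not reach is not made up. A row lasts 1/8 s, in which the tool goes at most 62.5 mm and 10.7 degrees, less where a joint would pass 70% of its speed; a pose out of reach is approached as far as the arm can. A call with a gripper value outside its range is refused whole. The fingers move at their own pace and stop on an object; the grip force is fixed at half the most. Time passes only in rows, so rows that do not move let the fingers close. It gives the time, the measured TCP pose, the force, the opening and the grip force at its end, in the units of the state.
- bot.state(): the state, without advancing time (a new reading comes with each control period).
- bot.get_image(name): name is "scene" or "side" or "wrist"; returns a dict with "img" (384x512x3 uint8, red, green, blue), "K" (3x3 intrinsics, pixels), "view" (4x4, takes a point from world to camera coordinates). Camera axes: x right, y down, z forward; pixel columns grow to the right and rows downward; lengths in m; the calibration is good to about 2 mm. The wrist camera is an equidistant fisheye: a pixel r from the principal point sees the ray r / f radians off the axis. A picture is of the moment at which its call begins. There is no depth.
- bot.sign_off(): hands the job in; it is judged then, once.
The state is a dict: "clock": time; "q": joint angles; "qd": joint speeds; "tau": joint torques, N m; "tcp_pos": TCP position; "tcp_rot": TCP orientation; "ft_force": force on the tool from outside, world axes, zero at the start; "torque": the same for the moment, N m; "grip_width": opening from 0.0 (shut) to 1.0 (fully open); "finger_force": force on a finger pad.
Only numpy, scipy, OpenCV 4.12 (cv2) and the standard library are available. Lean on these libraries where they do the work, as an engineer would, in place of code of your own. Each camera call takes 0.05 s, during which the arm holds its last target. There are 200 camera calls.

## Working session

There is one attempt and no reset: what is moved stays moved. The work goes in short steps, Python scripts to look and compute and a tool call to move; the robot and the scene stay as the last step left them, time stands still between calls to the robot, and variables do not carry over. Pictures are saved under pics/ and viewed, at most 10 in all, crops included, and the job is handed in when it is done.

Besides the shell and the picture viewer there is one more tool, called after "Request:" by a JSON object that holds its "op" and its "data", one argument or row to a line. carry_out: Moves the arm, as the interface text tells. Its arguments: {"type":"object","properties":{"deltas":{"type":"string"}},"required":["deltas"]}

```bash
ls; mkdir -p pics
python3 - <<'E'
from workcell import bot
import cv2,numpy as np
s=bot.state();print({k:np.round(v,3) for k,v in s.items()})
ims=[]
for n in("scene","side"):
    d=bot.get_image(n);np.savez(f"pics/{n}.npz",**d);cv2.imwrite(f"pics/{n}.png",d["img"][:,:,::-1]);print(n,d["K"].round(1).tolist(),d["view"].round(3).tolist())
E
```

```text
pics
{'clock': np.float64(0.0), 'q': array([ 1.172,  0.246,  1.559, -0.   ,  1.339, -0.174]), 'qd': array([ 0.001, -0.   ,  0.002, -0.001,  0.   ,  0.001]), 'tau': array([ 0.0000e+00, -4.2950e+01, -3.2614e+01, -0.0000e+00,  5.0000e-03,
        0.0000e+00]), 'tcp_pos': array([0.145, 0.633, 0.23 ]), 'tcp_rot': array([-3.14 , -0.   ,  2.917]), 'ft_force': array([ 0.003, -0.574, -0.705]), 'torque': array([ 0.009, -0.017, -0.054]), 'finger_force': np.float64(0.0), 'grip_width': np.float64(1.0)}
scene [[346.5, 0.0, 255.9], [0.0, 346.5, 193.7], [0.0, 0.0, 1.0]] [[-0.488, -0.873, 0.013, 0.153], [-0.669, 0.365, -0.648, 0.484], [0.561, -0.325, -0.762, 0.666], [0.0, 0.0, 0.0, 1.0]]
side [[386.2, 0.0, 249.0], [0.0, 386.2, 186.4], [0.0, 0.0, 1.0]] [[-0.228, -0.974, 0.002, -0.015], [-0.848, 0.197, -0.492, 0.567], [0.478, -0.114, -0.871, 0.988], [0.0, 0.0, 0.0, 1.0]]
```

View pics/scene.png

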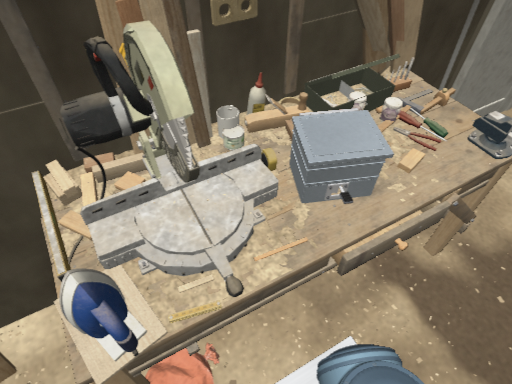

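View pics/side.png

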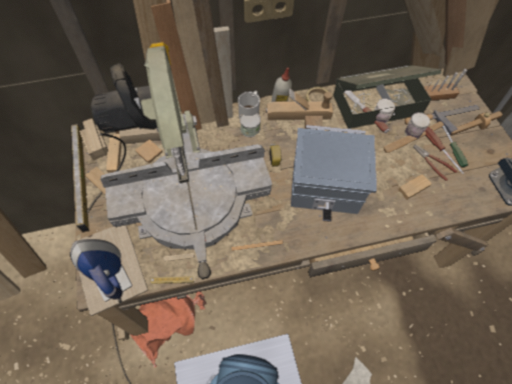

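Scene: bin lid top at about (340,135), pedal at (347,197), long dowel at (285,248), short dowel at (197,284), rule at (193,313), saw lever knob (235,285). Side: pedal (327,213), dowel (258,245).

Run:
```python
import cv2,numpy as np
a=np.load("pics/scene.npz")["img"];b=np.load("pics/side.npz")["img"]
c=lambda im,x,y,w,h,s:cv2.resize(im[y:y+h,x:x+w],None,fx=s,fy=s,interpolation=cv2.INTER_CUBIC)
L=np.vstack([c(a,280,105,120,105,3.3),c(a,245,228,120,50,3.3)[:, :396]])
R=np.vstack([c(b,285,120,100,105,3.8),c(b,225,228,100,38,3.8)])
h=min(L.shape[0],R.shape[0]);print(L.shape,R.shape)
cv2.imwrite("pics/crop.png",np.hstack([L[:h],R[:h]])[:,:,::-1])
```

```text
(511, 396, 3) (543, 380, 3)
```

View pics/crop.png

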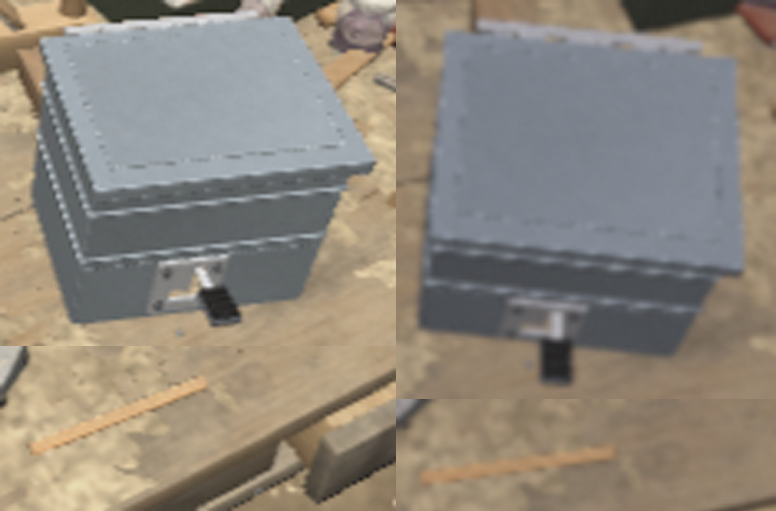

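Crop shows the bin lid corners, base corners, black pedal tread in front of plate, and dowel clearly in both views. Casting rays.

```bash
cat > h.py <<'E'
import numpy as np,cv2
def ray(d,p):
    V=d["view"];R=V[:3,:3];c=-R.T@V[:3,3];r=R.T@np.linalg.inv(d["K"])@np.array([p[0],p[1],1.]);return c,r
def onz(d,p,z):
    c,r=ray(d,p);return c+r*(z-c[2])/r[2]
def tri(dp):
    A=np.zeros((3,3));b=np.zeros(3)
    for d,p in dp:
        c,r=ray(d,p);r=r/np.linalg.norm(r);M=np.eye(3)-np.outer(r,r);A+=M;b+=M@c
    return np.linalg.solve(A,b)
def proj(d,P):
    p=d["view"][:3,:3]@P+d["view"][:3,3];q=d["K"]@p;return q[:2]/q[2]
E
python3 - <<'E'
from h import *
S=np.load("pics/scene.npz");D=np.load("pics/side.npz");S=dict(S);D=dict(D)
f=lambda l,s,o:[((x+.5)/s-.5+o[0],(y+.5)/s-.5+o[1]) for x,y in l]
sl=f([(40,38),(293,20),(375,162),(95,190)],3.3,(280,105));dl=f([(50,32),(339,60),(346,272),(32,240)],3.8,(285,120))
sb=f([(75,322),(297,298)],3.3,(280,105));db=f([(24,328),(276,355)],3.8,(285,120))
for n,d,l,b in(("S",S,sl,sb),("D",D,dl,db)):
    L=np.array([onz(d,p,.199) for p in l]);B=np.array([onz(d,p,0) for p in b])
    x=(L[0]+L[1]-L[2]-L[3])[:2];y=(L[0]+L[3]-L[1]-L[2])[:2]
    print(n,"lid",L[:,:2].round(3).tolist(),"yaw",np.arctan2(x[1],x[0]).round(3),np.arctan2(-y[0],y[1]).round(3),np.linalg.norm(x)/2,np.linalg.norm(y)/2,"cent",L.mean(0).round(4))
    e=B[0]-B[1];print(" base",B[:,:2].round(3).tolist(),"yaw",np.arctan2(-e[0],e[1]),np.linalg.norm(e))
    im=d["img"].astype(int);
    hsv=cv2.cvtColor(d["img"],cv2.COLOR_RGB2HSV)
    pt=f([(212,300)],3.3,(280,105))[0] if n=="S" else f([(163,360)],3.8,(285,120))[0]
    m=(hsv[...,2]<60).astype(np.uint8);_,lab,st,ce=cv2.connectedComponentsWithStats(m);k=lab[int(round(pt[1])),int(round(pt[0]))]
    ys,xs=np.where(lab==k);print(" pedal",st[k],ce[k],onz(d,ce[k],.077).round(4))
    x0,y0,w,h=(245,228,60,40) if n=="S" else (225,234,60,20)
    c=hsv[y0:y0+h,x0:x0+w];m=((c[...,1]>105)&(c[...,2]>130)&(c[...,0]<20)).astype(np.uint8)
    _,lab,st,ce=cv2.connectedComponentsWithStats(m);k=1+st[1:,4].argmax();ys,xs=np.where(lab==k)
    P=np.array([onz(d,(u+x0,v+y0),.007)[:2] for u,v in zip(xs,ys)]);c0=P.mean(0);_,_,vt=np.linalg.svd(P-c0);t=(P-c0)@vt[0];n_=(P-c0)@vt[1]
    print(" dowel",len(xs),c0.round(4),"ends",(c0+vt[0]*t.min()).round(4),(c0+vt[0]*t.max()).round(4),np.ptp(t),np.ptp(n_))
E
```

```text
S lid [[0.689, -0.327], [0.603, -0.543], [0.429, -0.475], [0.509, -0.26]] yaw -0.362 -0.369 0.1899527844969411 0.2303913536013294 cent [ 0.5576 -0.4013  0.199 ]
 base [[0.53, -0.284], [0.454, -0.484]] yaw -0.3637879938158729 0.21449779633634852
 pedal [341 192  11  10  69] [346.02898551 196.56521739] [ 0.4408 -0.3599  0.077 ]
 dowel 12 [ 0.4173 -0.1125] ends [ 0.4188 -0.0964] [ 0.4158 -0.1288] 0.03249717450219103 0.0023245379516181964
D lid [[0.687, -0.329], [0.608, -0.545], [0.426, -0.476], [0.504, -0.26]] yaw -0.361 -0.348 0.19450424246070178 0.22983936099212135 cent [ 0.5563 -0.4023  0.199 ]
 base [[0.527, -0.28], [0.453, -0.484]] yaw -0.3484970199780604 0.2165708658443274
 pedal [324 210   7  10  61] [326.85245902 214.09836066] [ 0.4404 -0.3608  0.077 ]
 dowel 33 [ 0.4215 -0.0928] ends [ 0.4179 -0.1286] [ 0.4247 -0.0607] 0.06825835343679618 0.00529638731114592
```

```bash
cat >> h.py <<'E'
def steps(p0,yaw0,wps):
    """straight tool-axis shift in cm between world waypoints at fixed yaw, tool down"""
    c,s=np.cos(yaw0),np.sin(yaw0);p=np.array(p0,float)
    for w in wps:
        d=(np.array(w)-p)*100;n=np.linalg.norm(d)
        print(w,"tool",np.round([c*d[0]+s*d[1],s*d[0]-c*d[1],-d[2]],2),"len",n.round(1));p=np.array(w,float)
B0=np.array([.571,-.412,0]);BY=-.36
def bw(x,y,z,B=None,a=None):
    a=BY if a is None else a;B=B0 if B is None else B
    return B+np.array([np.cos(a)*x-np.sin(a)*y,np.sin(a)*x+np.cos(a)*y,z])
E
python3 - <<'E'
from h import *
S=dict(np.load("pics/scene.npz"));D=dict(np.load("pics/side.npz"))
for d,l in((S,[(255,258.6),(307.7,238.9)]),(D,[(231.8,248.8),(282.6,242.2)])):
    a,b=[onz(d,p,.006) for p in l];e=a-b;print("dowel",a.round(4),b.round(4),((a+b)/2).round(4),np.linalg.norm(e),np.arctan2(e[1],e[0]))
print("knob",onz(S,(235,285),.05),"saw base",onz(S,(180,270),.03),"sander",onz(S,(95,300),.1), "edge", onz(S,(250,285),0))
p=tri([(S,(346.03,196.57)),(D,(326.85,214.1))]);print("pedal tri",p)
print(bw(-.150,0,.23))
steps([.145,.633,.23],2.917,[(.25,.42,.33),(.38,.1,.33),(.37,-.2,.33)])
steps([.37,-.2,.33],2.78,[bw(-.150,0,.20)])
E
```

```text
dowel [ 0.4268 -0.0609  0.006 ] [ 0.4104 -0.2194  0.006 ] [ 0.4186 -0.1402  0.006 ] 0.15932123009868 1.4676023704567154
dowel [ 0.4237 -0.0597  0.006 ] [ 0.4089 -0.2183  0.006 ] [ 0.4163 -0.139   0.006 ] 0.15929821097335445 1.4780873207876888
knob [0.36589821 0.02799569 0.05      ] saw base [0.4773749  0.12668961 0.03      ] sander [0.45794996 0.3161195  0.1       ] edge [ 0.36974445 -0.01468875  0.        ]
pedal tri [ 0.44156396 -0.36140941  0.07500995]
[ 0.43061548 -0.35915887  0.23      ]
(0.25, 0.42, 0.33) tool [-14.98 -18.43 -10.  ] len 25.8
(0.38, 0.1, 0.33) tool [-19.8 -28.3  -0. ] len 34.5
(0.37, -0.2, 0.33) tool [ -5.71 -29.47  -0.  ] len 30.0
[ 0.43061548 -0.35915887  0.2       ] tool [-11.3  -12.74  13.  ] len 21.4
```

Request:
{"op": "carry_out", "data": {
  "deltas": "-3 -3.7 -2 0 0; -3 -3.7 -2 0 0; -3 -3.7 -2 0 0; -3 -3.7 -2 0 0; -3 -3.7 -2 0 0; -3.3 -4.7 0 0 0; -3.3 -4.7 0 0 0; -3.3 -4.7 0 0 0; -3.3 -4.7 0 0 0; -3.3 -4.7 0 0 0"
}}

```text
clock: 1.35
tcp_pos: [0.3584, 0.1523, 0.331]
tcp_rot: [3.141, 0.0, 2.917]
ft_force: [0.3, 1.0, -0.4]
grip_width: 1.001
finger_force: 0.0
```

Request:
{"op": "carry_out", "data": {
  "deltas": "-3.3 -4.7 0 0 0; -1.15 -5.9 0 0 0; -1.15 -5.9 0 0 0; -1.15 -5.9 0 0 0; -1.15 -5.9 0 0 0; -1.15 -5.9 0 0.137 0; 0 0 0 0 0"
}}

```text
clock: 2.22
tcp_pos: [0.3694, -0.2025, 0.3305]
tcp_rot: [3.141, -0.002, 2.773]
ft_force: [-0.5, 0.4, 0.4]
grip_width: 0.995
finger_force: 0.0
```

Request:
{"op": "carry_out", "data": {
  "deltas": "-2.7 -3.1 3.2 0 0; -2.7 -3.1 3.2 0 0; -2.7 -3.1 3.2 0 0; -2.7 -3.1 3.2 0 0; 0 0 0 0 0; 0 0 0 0 0"
}}

```text
clock: 2.98
tcp_pos: [0.4278, -0.3528, 0.2037]
tcp_rot: [3.141, 0.0, 2.781]
ft_force: [0.7, 0.4, 0.8]
grip_width: 0.998
finger_force: 0.0
```

Run:
```python
from workcell import bot
from h import *
d=bot.get_image("wrist");np.savez("pics/w1.npz",**d);print(d["K"].round(1).tolist(),d["view"].round(4).tolist());s=bot.state();print(s["tcp_pos"],s["tcp_rot"],s["ft_force"])
cv2.imwrite("pics/w1.png",cv2.resize(d["img"][:,:,::-1],None,fx=1.5,fy=1.5))
```

```text
[[297.3, 0.0, 256.2], [0.0, 297.3, 189.6], [0.0, 0.0, 1.0]] [[0.3526, 0.9358, 0.0011, 0.1785], [0.9037, -0.3408, 0.2591, -0.5349], [0.2428, -0.0904, -0.9658, 0.2144], [0.0, 0.0, 0.0, 1.0]]
[ 0.42797497 -0.35296971  0.20454927] [-3.14088677e+00  1.52819589e-03  2.78119841e+00] [ 0.50212653 -0.29740588  1.07534487]
```

View pics/w1.png

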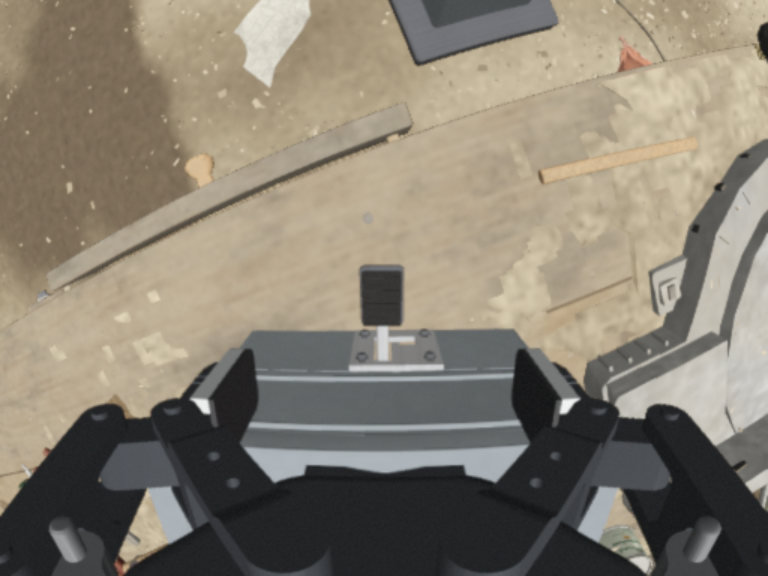

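Wrist view: tread corners about (361,266)–(403,326), front base line row 332 from col 252 to 516, dowel (540–697,177–143), all in the 1.5x picture.

```bash
cat >> h.py <<'E'
def wz(d,p,z):
    K=d["K"];v=np.array([(p[0]-K[0,2])/K[0,0],(p[1]-K[1,2])/K[1,1]]);r=np.hypot(*v)
    ray=np.array([*(np.sin(r)*v/r),np.cos(r)]);V=d["view"];R=V[:3,:3];c=-R.T@V[:3,3];w=R.T@ray;return c+w*(z-c[2])/w[2]
E
python3 - <<'E'
from h import *
d=dict(np.load("pics/w1.npz"));f=lambda x,y:((x+.5)/1.5-.5,(y+.5)/1.5-.5)
V=d["view"];print("cam",-V[:3,:3].T@V[:3,3])
T=np.array([wz(d,f(*p),.078) for p in((361,266),(403,266),(403,326),(361,326))]);print(T.round(4).tolist(),T.mean(0),[np.linalg.norm(T[i]-T[i-1]).round(4) for i in range(4)])
e=T[1]+T[2]-T[0]-T[3];print("yaw",np.arctan2(-e[0],e[1]))
B=[wz(d,f(*p),0) for p in((252,332),(516,332))];e=B[1]-B[0];print(B,np.linalg.norm(e),np.arctan2(-e[0],e[1]),"pedal exp",(B[0]+B[1])/2-.048*np.array([.936,-.352,0]))
a,b=[wz(d,f(*p),.006) for p in((541,177),(697,144))];print("dowel",a,b,(a+b)/2,np.linalg.norm(a-b),np.arctan2(*(b-a)[1::-1]))
E
```

```text
cam [ 0.36837682 -0.32997763  0.34549354]
[[0.4194, -0.3644, 0.078], [0.4285, -0.3402, 0.078], [0.4654, -0.3536, 0.078], [0.456, -0.3787, 0.078]] [ 0.44233672 -0.3592251   0.078     ] [np.float64(0.0392), np.float64(0.0258), np.float64(0.0392), np.float64(0.0268)]
yaw -0.360535498481
[array([ 0.4545077 , -0.48306979,  0.        ]), array([ 0.53414235, -0.2719196 ,  0.        ])] 0.22566807784872875 -0.3606515812660582 pedal exp [ 0.44939703 -0.3605987   0.        ]
dowel [ 0.41518802 -0.21584337  0.006     ] [ 0.43042689 -0.05348862  0.006     ] [ 0.42280746 -0.13466599  0.006     ] 0.16306835018127466 1.4772089694660557
```

Request:
{"op": "carry_out", "data": {
  "deltas": "0.2 -0.2 3 0 0; 0 0 3 0 0; 0 0 3 0 0; 0 0 3 0 0; 0 0 1.5 0 0; 0 0 1.3 0 0; 0 0 0 0 0"
}}

```text
clock: 3.9
tcp_pos: [0.4249, -0.3547, 0.0554]
tcp_rot: [3.142, -0.0, 2.78]
ft_force: [-0.6, 0.1, 0.5]
grip_width: 0.999
finger_force: 0.0
```

Request:
{"op": "carry_out", "data": {
  "deltas": "0 0 0 0 0.5; 0 0 0 0 0.5; 0 0 0 0 0.5; 0 0 0 0 0.5"
}}

```text
clock: 4.4
tcp_pos: [0.4249, -0.355, 0.0555]
tcp_rot: [-3.141, 0.0, 2.78]
ft_force: [0.0, 0.4, -0.2]
grip_width: 0.497
finger_force: 0.0
```

Run:
```python
from workcell import bot
from h import *
d=bot.get_image("wrist");np.savez("pics/w2.npz",**d)
s=bot.state();print(s["tcp_pos"],s["ft_force"],s["grip_width"])
a=bot.get_image("side")["img"];cv2.imwrite("pics/w2.png",np.hstack([d["img"][60:384,90:420],cv2.resize(a[100:240,230:400],None,fx=2.3,fy=2.3)[:324]])[:,:,::-1])
```

```text
[ 0.42491618 -0.35499272  0.05542102] [-0.02810302 -0.81035444 -0.58999678] 0.4972967616624553Traceback (most recent call last):
  File "<stdin>", line 5, in <module>
    return _nx.concatenate(arrs, 1, dtype=dtype, casting=casting)
           ~~~~~~~~~~~~~~~^^^^^^^^^^^^^^^^^^^^^^^^^^^^^^^^^^^^^^^
ValueError: all the input array dimensions except for the concatenation axis must match exactly, but along dimension 0, the array at index 0 has size 324 and the array at index 1 has size 322
```

Run:
```python
from h import *
d=np.load("pics/w2.npz");cv2.imwrite("pics/w2.png",cv2.resize(d["img"][60:384,90:420],None,fx=1.6,fy=1.6)[:,:,::-1])
```

```text
(no output)
```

View pics/w2.png

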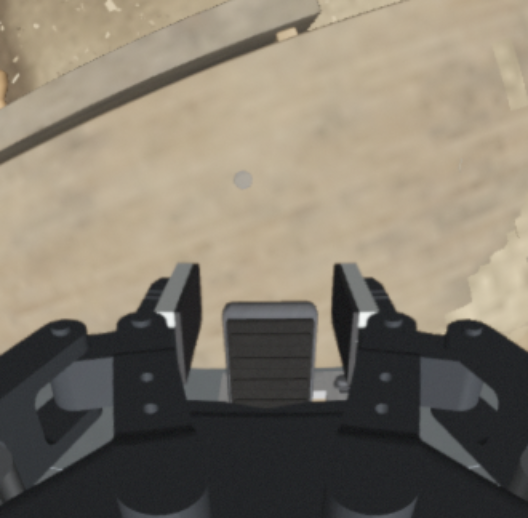

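Tread (cols 224–316) sits centred between the pads (about 195–343); closing on it.

Request:
{"op": "carry_out", "data": {
  "deltas": "0 0 0 0 1; 0 0 0 0 1; 0 0 0 0 1; 0 0 0 0 1"
}}

```text
clock: 5.0
tcp_pos: [0.4249, -0.3545, 0.0551]
tcp_rot: [3.141, -0.0, 2.78]
ft_force: [1.3, 3.2, 0.4]
grip_width: 0.31
finger_force: 58.8
```

Request:
{"op": "carry_out", "data": {
  "deltas": "0 0.1 0 0 0.5; 0 0 -0.7 0 0.5; 0 0 0 0 1; 0 0 0 0 1; 0 0 0 0 1; 0 0 0 0 1"
}}

```text
clock: 5.75
tcp_pos: [0.4257, -0.3544, 0.0626]
tcp_rot: [-3.141, 0.001, 2.78]
ft_force: [2.8, 0.1, 0.9]
grip_width: 0.305
finger_force: 58.9
```

Request:
{"op": "carry_out", "data": {
  "deltas": "0.05 0 0.5 0 1; 0.05 0 0.5 0 1; 0.03 0 0.5 0 1; 0.03 0 0.5 0 1"
}}

```text
clock: 6.25
tcp_pos: [0.4242, -0.3541, 0.044]
tcp_rot: [-3.141, 0.001, 2.781]
ft_force: [-1.9, 4.7, 14.1]
grip_width: 0.303
finger_force: 60.4
```

Request:
{"op": "carry_out", "data": {
  "deltas": "0 0 0.5 0 1; 0 0 0.5 0 1; 0 0 0.5 0 1; -0.03 0 0.4 0 1; -0.03 0 0.2 0 1"
}}

```text
clock: 6.88
tcp_pos: [0.424, -0.3537, 0.0215]
tcp_rot: [-3.141, -0.001, 2.781]
ft_force: [-2.6, 2.8, 7.4]
grip_width: 0.302
finger_force: 59.2
```

Request:
{"op": "carry_out", "data": {
  "deltas": "-0.03 0 0.15 0 1; -0.03 0 0.15 0 1; 0 0 0 0 1"
}}

```text
clock: 7.25
tcp_pos: [0.4241, -0.3537, 0.0182]
tcp_rot: [-3.142, -0.002, 2.781]
ft_force: [-3.8, 1.6, 7.3]
grip_width: 0.307
finger_force: 59.0
```

Request:
{"op": "carry_out", "data": {
  "deltas": "0.05 0 0.1 0 1; 0 0 0.1 0 1; 0 0 0 0 1"
}}

```text
clock: 7.62
tcp_pos: [0.4243, -0.3539, 0.0167]
tcp_rot: [-3.141, -0.0, 2.78]
ft_force: [-0.7, 2.1, 6.9]
grip_width: 0.306
finger_force: 59.0
```

Request:
{"op": "carry_out", "data": {
  "deltas": "0 0 0.1 0 1; 0 0 0.1 0 1; 0 0 0 0 1"
}}

```text
clock: 8.0
tcp_pos: [0.4245, -0.354, 0.0148]
tcp_rot: [-3.141, 0.0, 2.78]
ft_force: [-0.9, 2.2, 7.3]
grip_width: 0.308
finger_force: 59.1
```

Request:
{"op": "carry_out", "data": {
  "deltas": "0 0 0.1 0 1; 0 0 0.1 0 1; 0 0 0 0 1"
}}

```text
clock: 8.38
tcp_pos: [0.4245, -0.3541, 0.0136]
tcp_rot: [-3.141, -0.0, 2.78]
ft_force: [-3.6, 3.5, 11.8]
grip_width: 0.304
finger_force: 59.6
```

Run:
```python
from workcell import bot
from h import *
d=bot.get_image("side");w=bot.get_image("wrist")["img"]
a=d["img"];cv2.imwrite("pics/s3.png",np.hstack([cv2.resize(a[20:240,210:400],(380,440)),cv2.resize(w[150:380,130:380],(400,440))])[:,:,::-1])
s=bot.state();print(s["tcp_pos"],s["ft_force"])
```

```text
[ 0.42451149 -0.35408956  0.01362148] [-3.42073579  3.56080194 13.99375099]
```

View pics/s3.png

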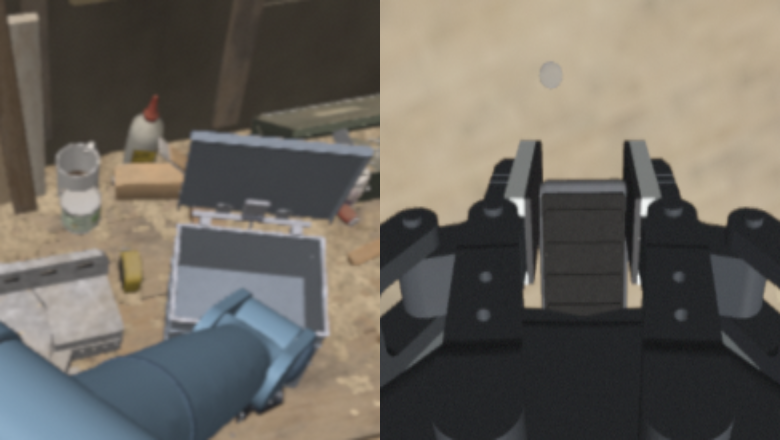

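Side view shows the lid standing open, and the force rose from 7 to 14 N: stop felt. Shift sideways.

Request:
{"op": "carry_out", "data": {
  "deltas": "0 0.3 0 0 1; 0 0.3 0 0 1; 0 0.3 0 0 1; 0 0 0 0 1"
}}

```text
clock: 8.98
tcp_pos: [0.4271, -0.3469, 0.0137]
tcp_rot: [-3.139, -0.0, 2.781]
ft_force: [-6.2, -0.4, 12.6]
grip_width: 0.303
finger_force: 59.5
```

Request:
{"op": "carry_out", "data": {
  "deltas": "0 0.3 0 0 1; 0 0.3 0 0 1; 0 0.2 0 0 1; 0 0 0 0 1"
}}

```text
clock: 9.48
tcp_pos: [0.4297, -0.3398, 0.0137]
tcp_rot: [-3.138, -0.0, 2.781]
ft_force: [-8.0, -2.1, 12.1]
grip_width: 0.308
finger_force: 59.4
```

Request:
{"op": "carry_out", "data": {
  "deltas": "0.05 0.2 0 0 1; 0 0.15 0 0 1; 0 0 0 0 1"
}}

```text
clock: 9.85
tcp_pos: [0.4308, -0.3366, 0.0138]
tcp_rot: [-3.138, 0.001, 2.781]
ft_force: [-7.0, -2.5, 10.8]
grip_width: 0.304
finger_force: 59.3
```

Request:
{"op": "carry_out", "data": {
  "deltas": "0 0 -0.2 0 1; 0 0 -0.2 0 1; 0 0 -0.2 0 1; 0 0 0 0 1"
}}

```text
clock: 10.35
tcp_pos: [0.4305, -0.3354, 0.0188]
tcp_rot: [-3.139, -0.001, 2.781]
ft_force: [-3.3, -1.9, 5.7]
grip_width: 0.305
finger_force: 58.8
```

Request:
{"op": "carry_out", "data": {
  "deltas": "0 0 -0.2 0 1; 0 0 -0.15 0 1; 0 0 0 0 1"
}}

```text
clock: 10.72
tcp_pos: [0.4302, -0.3352, 0.0221]
tcp_rot: [-3.14, -0.002, 2.781]
ft_force: [-4.3, -1.0, 6.2]
grip_width: 0.309
finger_force: 58.7
```

Request:
{"op": "carry_out", "data": {
  "deltas": "0 0 -0.1 0 1; 0 0 -0.1 0 1; 0 0 0 0 1"
}}

```text
clock: 11.1
tcp_pos: [0.4304, -0.3345, 0.0238]
tcp_rot: [-3.141, -0.002, 2.78]
ft_force: [-5.7, -1.9, 5.6]
grip_width: 0.308
finger_force: 58.7
```

Request:
{"op": "carry_out", "data": {
  "deltas": "0 0 -0.1 0 1; 0 0 -0.05 0 1; 0 0 0 0 1"
}}

```text
clock: 11.48
tcp_pos: [0.4303, -0.3344, 0.0251]
tcp_rot: [-3.141, -0.002, 2.78]
ft_force: [-5.7, -1.9, 4.6]
grip_width: 0.301
finger_force: 58.7
```

Request:
{"op": "carry_out", "data": {
  "deltas": "0 0 -0.1 0 1; 0 0 -0.05 0 1; 0 0 0 0 1"
}}

```text
clock: 11.85
tcp_pos: [0.4302, -0.3343, 0.0261]
tcp_rot: [-3.141, -0.002, 2.78]
ft_force: [-5.2, -2.3, 0.4]
grip_width: 0.302
finger_force: 59.0
```

Notch holds (upward force gone). Release.

Request:
{"op": "carry_out", "data": {
  "deltas": "0 0 0 0 0.6; 0 0 0 0 0.4; 0 0 0 0 0.2; 0 0 0 0 0.2; 0.3 0 -1 0 0.2; 0.5 0 -3 0 0.2; 0.5 0 -5 0 0; 0 0 -6 0 0; 0 0 0 0 0; 0 0 0 0 0"
}}

```text
clock: 13.1
tcp_pos: [0.4188, -0.3295, 0.177]
tcp_rot: [-3.141, 0.0, 2.78]
ft_force: [-0.6, 0.1, -0.5]
grip_width: 0.999
finger_force: 0.0
```

Run:
```python
from workcell import bot
from h import *
d=bot.get_image("side");w=bot.get_image("wrist");np.savez("pics/w4.npz",**w);np.savez("pics/side4.npz",**d);w=w["img"]
a=d["img"];cv2.imwrite("pics/s4.png",np.hstack([cv2.resize(a[20:240,210:400],(380,440)),cv2.resize(w[130:330,130:380],(420,440))])[:,:,::-1])
s=bot.state();print(s["tcp_pos"],s["ft_force"])
steps(s["tcp_pos"],2.78,[(.418,-.139,.19)])
```

```text
[ 0.41827411 -0.32885461  0.17528053] [-1.27519096e+00 -1.10190584e-03  8.22975323e-01]
(0.418, -0.139, 0.19) tool [ 6.74 17.75 -1.47] len 19.0
```

View pics/s4.png

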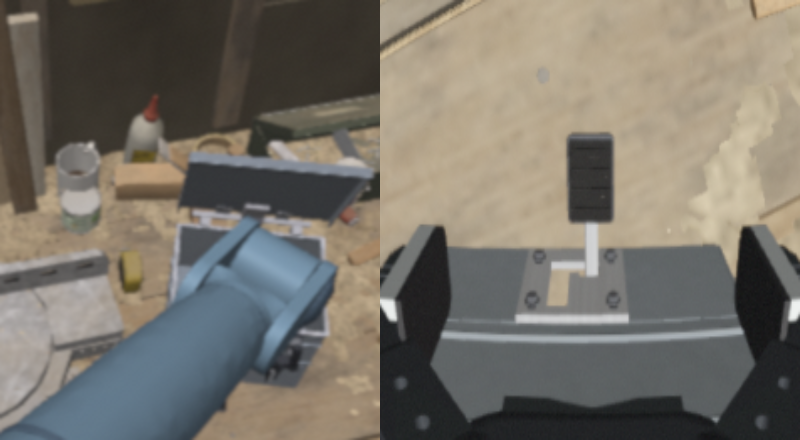

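Rod sits in the notch right of the tooth (crop ~(590,260)), lid stays up. On to the dowel.

Request:
{"op": "carry_out", "data": {
  "deltas": "1.7 4.4 -0.4 0 0; 1.7 4.4 -0.4 0 0; 1.7 4.4 -0.4 0 0; 1.7 4.4 -0.4 0 0; 0 0 0 0.163 0; 0 0 0 0.163 0; 0 0 0 0.163 0; 0 0 0 0.163 0; 0 0 0 0.163 0; 0 0 0 0.163 0"
}}

```text
clock: 14.45
tcp_pos: [0.4169, -0.1405, 0.1911]
tcp_rot: [-3.139, -0.003, 1.796]
ft_force: [-0.2, -0.6, 0.3]
grip_width: 0.999
finger_force: 0.0
```

Request:
{"op": "carry_out", "data": {
  "deltas": "0 0 0 0.163 0; 0 0 0 0.166 0; 0 0 0 0 0; 0 0 0 0 0"
}}

```text
clock: 14.95
tcp_pos: [0.4173, -0.1408, 0.192]
tcp_rot: [-3.14, -0.001, 1.475]
ft_force: [-0.2, 0.1, -0.9]
grip_width: 1.0
finger_force: 0.0
```

Run:
```python
from workcell import bot
from h import *
d=bot.get_image("wrist");np.savez("pics/w5.npz",**d)
s=bot.state();print(s["tcp_pos"],s["tcp_rot"])
hsv=cv2.cvtColor(d["img"],cv2.COLOR_RGB2HSV);print(hsv[190:200:4,::40].tolist()[0][:3])
cv2.imwrite("pics/w5.png",cv2.resize(d["img"][:,:,::-1],None,fx=1.5,fy=1.5))
```

```text
[ 0.41743345 -0.14084776  0.192196  ] [-3.14051089e+00 -5.82282763e-04  1.47467090e+00]
[[110, 4, 215], [100, 3, 221], [21, 48, 202]]
```

View pics/w5.png

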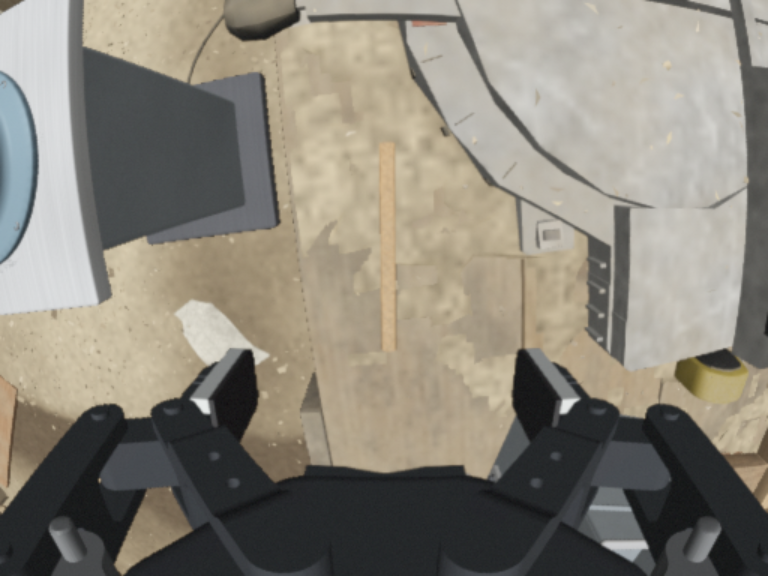

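Dowel runs (387,143)–(388,351) in the 1.5x picture, parallel to the tool's x.

Run:
```python
from h import *
d=dict(np.load("pics/w5.npz"));f=lambda x,y:((x+.5)/1.5-.5,(y+.5)/1.5-.5)
a,b=[wz(d,f(*p),.009) for p in((387,143),(388,351))];e=a-b;m=(a+b)/2;print(a,b,m,np.linalg.norm(e),np.arctan2(e[1],e[0]))
steps((.4174,-.1408,.1922),1.4747,[(m[0],m[1],.004)])
```

```text
[ 0.4287668 -0.0576484  0.009    ] [ 0.41452851 -0.21648948  0.009     ] [ 0.42164765 -0.13706894  0.009     ] 0.15947795948348442 1.4813967270279904
(np.float64(0.4216476544843505), np.float64(-0.13706894071330925), 0.004) tool [ 0.41  0.39 18.82] len 18.8
```

Request:
{"op": "carry_out", "data": {
  "deltas": "0.3 0.2 4 0 0; 0 0 5 0 0; 0 0 5 0 0; 0 0 3 0 0; 0 0 1.9 0 0; 0 0 0 0 0.5; 0 0 0 0 0.5; 0 0 0 0 0.8; 0 0 0 0 0.8; 0 0 0 0 1"
}}

```text
clock: 16.25
tcp_pos: [0.4205, -0.1385, 0.0046]
tcp_rot: [3.141, 0.0, 1.473]
ft_force: [-0.6, 1.1, 4.0]
grip_width: 0.106
finger_force: 58.7
```

Request:
{"op": "carry_out", "data": {
  "deltas": "0 0 0 0 1; 0 0 0 0 1; 0 0 0 0 1"
}}

```text
clock: 16.62
tcp_pos: [0.4205, -0.1385, 0.0046]
tcp_rot: [3.141, 0.0, 1.473]
ft_force: [-1.2, 0.3, 6.1]
grip_width: 0.104
finger_force: 58.7
```

Request:
{"op": "carry_out", "data": {
  "deltas": "0 0 -2 0 1; 0 0 -4 0 1; 0 0 -6 0 1; 0 0 -6 0 1; 0 0 -6 0.13 1; 0 0 -2 0.132 1; 0 0 0 0 1; 0 0 0 0 1"
}}

```text
clock: 17.62
tcp_pos: [0.4193, -0.1378, 0.2621]
tcp_rot: [-3.139, -0.001, 1.213]
ft_force: [0.7, 0.8, -0.3]
grip_width: 0.104
finger_force: 59.0
```

Run:
```python
from workcell import bot
from h import *
d=bot.get_image("wrist");sd=bot.get_image("side");np.savez("pics/w6.npz",**d);np.savez("pics/side6.npz",**sd)
s=bot.state();print(s["tcp_pos"],s["tcp_rot"],s["grip_width"],s["ft_force"])
cv2.imwrite("pics/w6.png",np.hstack([cv2.resize(d["img"],(400,300)),cv2.resize(sd["img"][20:220,200:400],(300,300))])[:,:,::-1])
steps(s["tcp_pos"],1.211,[(.528,-.3925,.26),(.528,-.3925,.13)])
```

```text
[ 0.4191669  -0.13774799  0.2617614 ] [-3.13799050e+00 -7.50259723e-04  1.21188528e+00] 0.10065625297854819 [ 0.09057826  0.21980614 -0.99045183]
(0.528, -0.3925, 0.26) tool [-20.01  19.16   0.18] len 27.7
(0.528, -0.3925, 0.13) tool [ 0.  0. 13.] len 13.0
```

View pics/w6.png

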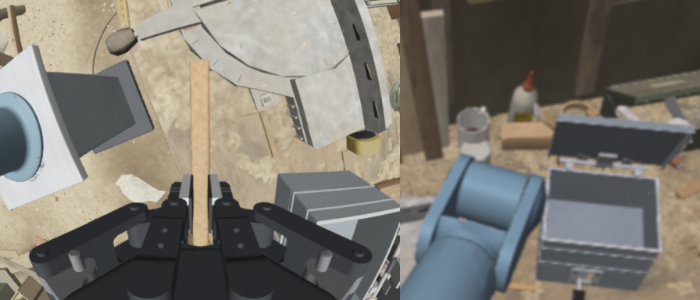

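Dowel is firmly held along the tool's x; the open bin rim corners are at about (549,168),(662,180),(656,252),(540,240) in the picture.

Run:
```python
from h import *
d=dict(np.load("pics/side6.npz"));f=lambda x,y:(200+(x-400+.5)/1.5-.5,20+(y+.5)/1.5-.5)
L=np.array([onz(d,f(*p),.186) for p in((549,168),(662,180),(656,252),(540,240))]);print(L.round(3).tolist(),L.mean(0),[np.linalg.norm(L[i]-L[i-1]).round(3) for i in range(4)])
B=np.array([.570,-.4085,0]);n=np.array([-np.sin(BY),np.cos(BY),0]);c,r=ray(d,f(627,128));P=c+r*((B-c)@n)/(r@n);q=P-B;print("lid front edge x,z",q@np.array([np.cos(BY),np.sin(BY),0]),q[2])
```

```text
[[0.681, -0.333, 0.186], [0.6, -0.548, 0.186], [0.446, -0.472, 0.186], [0.521, -0.266, 0.186]] [ 0.56191668 -0.40473971  0.186     ] [np.float64(0.174), np.float64(0.229), np.float64(0.172), np.float64(0.219)]
lid front edge x,z 0.011483080470469456 0.3985398541762033
```

Request:
{"op": "carry_out", "data": {
  "deltas": "-2 1.85 0 0 1; -3.6 3.3 0 0 1; -3.6 3.3 0 0 1; -3.6 3.3 0 0 1; -3.6 3.3 0 0 1; -2.6 2.3 0 0 1; -1 0.9 0 0 1; 0 0 0 0 1; 0 0 0 0 1"
}}

```text
clock: 18.85
tcp_pos: [0.5201, -0.3885, 0.2635]
tcp_rot: [-3.141, -0.001, 1.212]
ft_force: [0.1, 0.4, 0.5]
grip_width: 0.107
finger_force: 59.0
```

Run:
```python
from workcell import bot
from h import *
s=bot.state();print(s["tcp_pos"],s["tcp_rot"],s["grip_width"],s["ft_force"])
d=bot.get_image("wrist");sc=bot.get_image("scene")
cv2.imwrite("pics/w7.png",np.hstack([cv2.resize(d["img"],(400,300)),cv2.resize(sc["img"][60:220,240:420],(338,300))])[:,:,::-1])
steps(s["tcp_pos"],s["tcp_rot"][2],[(.520,-.389,.172)])
```

```text
[ 0.52012618 -0.38851886  0.26348381] [-3.14076322e+00 -5.81957395e-04  1.21176164e+00] 0.10744005209474534 [0.09566812 0.40358371 0.52841858]
(0.52, -0.389, 0.172) tool [-0.05  0.01  9.15] len 9.1
```

View pics/w7.png

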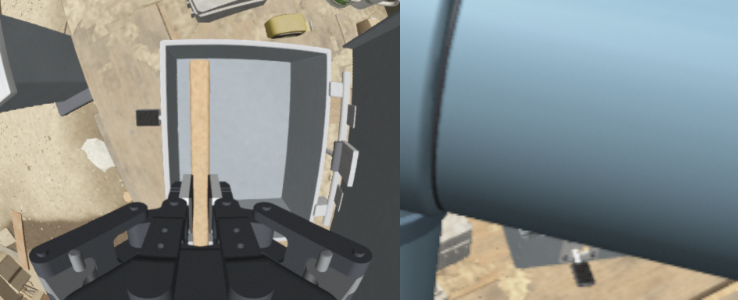

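Dowel is over the mouth, parallel to the wall and clear of the rim. Lower and release.

Request:
{"op": "carry_out", "data": {
  "deltas": "0 0 3 0 1; 0 0 3 0 1; 0 0 2 0 1; 0 0 1 0 1; 0 0 0 0 1"
}}

```text
clock: 19.58
tcp_pos: [0.5203, -0.3895, 0.1737]
tcp_rot: [-3.141, -0.0, 1.211]
ft_force: [0.7, -1.3, 0.1]
grip_width: 0.103
finger_force: 59.0
```

Request:
{"op": "carry_out", "data": {
  "deltas": "0 0 0 0 0.78; 0 0 0 0 0.78; 0 0 0 0 0.78; 0 0 0 0 0.78"
}}

```text
clock: 20.08
tcp_pos: [0.5204, -0.3898, 0.1741]
tcp_rot: [3.141, 0.0, 1.211]
ft_force: [-0.6, 0.1, -0.3]
grip_width: 0.219
finger_force: 0.0
```

Request:
{"op": "carry_out", "data": {
  "deltas": "0 0 -3 0 0.78; 0 0 -4 0 0.78; 0.5 -2.5 -2 0 0.78; 1 -5 0 0 0; 1 -5 0 0 0; 0 0 0 -0.175 0; 0 0 0 -0.175 0; 0 0 0 -0.175 0; 0 0 0 -0.175 0; 0 0 0 -0.175 0"
}}

```text
clock: 21.32
tcp_pos: [0.4121, -0.3223, 0.2639]
tcp_rot: [3.142, 0.0, 2.092]
ft_force: [-0.3, 0.5, -0.3]
grip_width: 1.003
finger_force: 0.0
```

Request:
{"op": "carry_out", "data": {
  "deltas": "0 0 0 -0.175 0; 0 0 0 -0.175 0; 0 0 0 -0.175 0; 0 0 0 -0.169 0; 0 0 0 0 0; 0 0 0 0 0"
}}

```text
clock: 22.08
tcp_pos: [0.4121, -0.3223, 0.2638]
tcp_rot: [-3.142, 0.0, 2.777]
ft_force: [-0.4, 0.1, -0.1]
grip_width: 1.001
finger_force: 0.0
```

Run:
```python
from workcell import bot
from h import *
s=bot.state();print(s["tcp_pos"],s["tcp_rot"],s["ft_force"])
d=bot.get_image("wrist");np.savez("pics/w8.npz",**d);sc=bot.get_image("side");np.savez("pics/side8.npz",**sc)
def comps(d,lo,hi):
    h=cv2.cvtColor(d["img"],cv2.COLOR_RGB2HSV);m=cv2.inRange(h,lo,hi);n,l,st,c=cv2.connectedComponentsWithStats(m);return [(st[i].tolist(),c[i].round(1).tolist()) for i in range(1,n) if st[i,4]>25]
# pedal: dark blob in wrist picture
h=cv2.cvtColor(d["img"],cv2.COLOR_RGB2HSV);m=(h[...,2]<75).astype(np.uint8);n,l,st,c=cv2.connectedComponentsWithStats(m)
for i in range(1,n):
    if 150<st[i,4]<4000: print("dark",st[i],c[i].round(1),wz(d,c[i],.045).round(4))
# dowel in bin: wood-hued pixels inside the mouth in side view
q=[proj(sc,np.array([.567,-.407,0])+ (bw(x,y,.10)-B0)) for x,y in((.08,.105),(.08,-.105),(-.08,-.105),(-.08,.105))]
mk=np.zeros(sc["img"].shape[:2],np.uint8);cv2.fillPoly(mk,[np.int32(q)],255)
h=cv2.cvtColor(sc["img"],cv2.COLOR_RGB2HSV);w=(mk>0)&(h[...,1]>70)&(h[...,0]<25)
ys,xs=np.where(w);print("wood px",len(xs));
if len(xs):
    P=np.array([onz(sc,(x,y),.085)-[.567,-.407,0] for x,y in zip(xs,ys)]);R=np.array([[np.cos(BY),-np.sin(BY)],[np.sin(BY),np.cos(BY)]]);Q=P[:,:2]@R;print("bin frame range",Q.min(0),Q.max(0),Q.mean(0))
steps(s["tcp_pos"],2.78,[(.4302,-.3343,.0261)])
```

```text
[ 0.41214243 -0.32227043  0.26383736] [-3.14154968e+00  5.03335166e-05  2.77748019e+00] [-0.43209131  0.13202312 -0.13471614]
dark [268   0  24  29 322] [279.5   9.6] [ 0.2421 -0.2265  0.045 ]
dark [467  34  18  31 262] [474.9  49.3] [0.3587 0.0418 0.045 ]
dark [243 181  19  29 540] [252.  194.8] [ 0.4479 -0.3408  0.045 ]
wood px 0
(0.4302, -0.3343, 0.0261) tool [-2.11 -0.49 23.77] len 23.9
```

```bash
cat > chk.py <<'E'
from workcell import bot
from h import *
C=np.array([.567,-.407,0]);R=np.array([[np.cos(BY),-np.sin(BY)],[np.sin(BY),np.cos(BY)]])
def chk(d,wr=False):
    h=cv2.cvtColor(d["img"],cv2.COLOR_RGB2HSV);Q=[];b=0;n=0
    for v in range(384):
        for u in range(512):
            if not 5<v<380: continue
            P=(wz(d,(u,v),.085) if wr else onz(d,(u,v),.085))-C;q=P[:2]@R
            if abs(q[0])<.075 and abs(q[1])<.1:
                n+=1;hh=h[v,u]
                if hh[0]<25 and hh[1]>70 and hh[2]>60:Q.append(q)
    Q=np.array(Q);print(n,len(Q),(Q.min(0).round(3),Q.max(0).round(3),Q.mean(0).round(3)) if len(Q) else "")
    return n
E
python3 - <<'E'
from chk import *
w=dict(np.load("pics/w8.npz"));s=dict(np.load("pics/side8.npz"));c=bot.get_image("scene")
chk(w,True)
for d in(s,c):
    chk(d);u,v=map(int,proj(d,C+[0,0,.085]));print(d["img"][v-20:v+21:10,u-20:u+21:20].tolist())
E
```

```text
13369 0 
2523 0 
[[[91, 112, 129], [104, 128, 148], [112, 138, 159]], [[102, 127, 146], [100, 123, 142], [85, 104, 120]], [[105, 130, 150], [94, 115, 131], [116, 142, 163]], [[102, 125, 145], [84, 104, 119], [90, 110, 126]], [[98, 120, 138], [73, 88, 101], [45, 46, 48]]]
2280 0 
[[[121, 148, 165], [119, 147, 162], [117, 143, 159]], [[125, 153, 169], [123, 151, 167], [122, 149, 165]], [[128, 156, 172], [127, 156, 172], [124, 153, 168]], [[129, 158, 175], [128, 158, 174], [127, 156, 172]], [[130, 159, 176], [129, 159, 175], [129, 158, 174]]]
```

Arm hides the bin; step aside to check.

Request:
{"op": "carry_out", "data": {
  "deltas": "1 5 0 0 0; 1 5 0 0 0; 0 5 0 0 0; 0 5 0 0 0; 0 0 0 0 0"
}}

```text
clock: 22.85
tcp_pos: [0.4648, -0.1256, 0.2639]
tcp_rot: [3.141, 0.0, 2.784]
ft_force: [-1.0, -1.0, 0.9]
grip_width: 0.999
finger_force: 0.0
```

Run:
```python
from chk import *
chk(bot.get_image("side"));chk(bot.get_image("scene"));s=bot.state()
steps(s["tcp_pos"],s["tcp_rot"][2],[(.4215,-.331,.14),(.4295,-.334,.026)]);print(s["tcp_rot"])
```

```text
2523 0 
2280 0 
(0.4215, -0.331, 0.14) tool [ -3.17 -20.5   12.38] len 24.2
(0.4295, -0.334, 0.026) tool [-0.85  0.   11.4 ] len 11.4
[-3.14119619e+00  1.43283906e-04  2.78034287e+00]
```

Run:
```python
from h import *
for n in("w6","w8"):
    d=np.load(f"pics/{n}.npz")["img"];print(n,d[90:310:30,256].tolist())
```

```text
w6 [[213, 186, 146], [210, 183, 145], [202, 175, 139], [215, 186, 147], [211, 185, 147], [205, 182, 147], [210, 186, 150], [206, 181, 146]]
w8 [[177, 162, 132], [181, 169, 144], [182, 166, 141], [91, 92, 94], [121, 116, 109], [138, 138, 136], [91, 96, 97], [169, 177, 183]]
```

Request:
{"op": "carry_out", "data": {
  "deltas": "-0.5 -5 2 0 0; -0.5 -5 2 0 0; -1 -5 2 0 0; -1 -5 2 0 0; -0.2 -0.5 4.4 0 0; 0 0 0 0 0; 0 0 0 0 0"
}}

```text
clock: 23.82
tcp_pos: [0.4217, -0.3319, 0.1411]
tcp_rot: [-3.141, 0.001, 2.779]
ft_force: [0.7, -1.1, 0.1]
grip_width: 1.0
finger_force: 0.0
```

Request:
{"op": "carry_out", "data": {
  "deltas": "-0.4 0.1 3 0 0; -0.5 0 4 0 0; 0 0 3 0 0; 0 0 1.5 0 0; 0 0 0 0 0.5; 0 0 0 0 0.5; 0 0 0 0 0.5"
}}

```text
clock: 24.7
tcp_pos: [0.4312, -0.3343, 0.0263]
tcp_rot: [-3.14, 0.002, 2.78]
ft_force: [-0.7, -0.4, -0.1]
grip_width: 0.5
finger_force: 0.0
```

Request:
{"op": "carry_out", "data": {
  "deltas": "0 0 0 0 1; 0 0 0 0 1; 0 0 0 0 1; 0 0 0 0 1"
}}

```text
clock: 25.2
tcp_pos: [0.4307, -0.3344, 0.0255]
tcp_rot: [-3.14, 0.001, 2.78]
ft_force: [-2.3, -3.3, 5.6]
grip_width: 0.305
finger_force: 58.9
```

Request:
{"op": "carry_out", "data": {
  "deltas": "0 0 0.3 0 1; 0 0 0.3 0 1; 0 0 0.2 0 1; 0 0 0.1 0 1; 0 0 0 0 1"
}}

```text
clock: 25.82
tcp_pos: [0.4315, -0.3348, 0.0169]
tcp_rot: [-3.14, 0.003, 2.78]
ft_force: [-0.8, -3.5, 5.9]
grip_width: 0.304
finger_force: 59.1
```

Request:
{"op": "carry_out", "data": {
  "deltas": "0 0 0.1 0 1; 0 0 0.1 0 1; 0 0 0 0 1"
}}

```text
clock: 26.2
tcp_pos: [0.4317, -0.3349, 0.0151]
tcp_rot: [-3.14, 0.004, 2.78]
ft_force: [-1.0, -2.9, 7.1]
grip_width: 0.305
finger_force: 59.1
```

Request:
{"op": "carry_out", "data": {
  "deltas": "0 0 0.1 0 1; 0 0 0.05 0 1; 0 0 0 0 1"
}}

```text
clock: 26.58
tcp_pos: [0.4319, -0.335, 0.014]
tcp_rot: [-3.14, 0.004, 2.78]
ft_force: [-1.5, -1.3, 9.4]
grip_width: 0.3
finger_force: 59.5
```

Request:
{"op": "carry_out", "data": {
  "deltas": "0 0 0.05 0 1; 0 -0.3 0 0 1; 0 -0.3 0 0 1; 0 -0.3 0 0 1; 0 0 0 0 1"
}}

```text
clock: 27.2
tcp_pos: [0.429, -0.3428, 0.0137]
tcp_rot: [-3.141, 0.004, 2.78]
ft_force: [-0.9, 0.5, 12.4]
grip_width: 0.307
finger_force: 59.7
```

Request:
{"op": "carry_out", "data": {
  "deltas": "0 -0.3 0 0 1; 0 -0.3 0 0 1; 0 -0.3 0 0 1; 0 0 0 0 1"
}}

```text
clock: 27.7
tcp_pos: [0.4259, -0.3512, 0.0138]
tcp_rot: [-3.141, 0.004, 2.78]
ft_force: [-0.2, -0.0, 12.5]
grip_width: 0.304
finger_force: 59.6
```

Request:
{"op": "carry_out", "data": {
  "deltas": "0 -0.15 0 0 1; 0 0 0 0 1"
}}

```text
clock: 27.95
tcp_pos: [0.4255, -0.3522, 0.0137]
tcp_rot: [3.141, 0.004, 2.78]
ft_force: [1.2, 2.4, 12.4]
grip_width: 0.305
finger_force: 59.7
```

Request:
{"op": "carry_out", "data": {
  "deltas": "0 -0.1 0 0 1; 0 0 0 0 1"
}}

```text
clock: 28.2
tcp_pos: [0.4253, -0.353, 0.0137]
tcp_rot: [3.141, 0.004, 2.78]
ft_force: [1.8, 2.7, 13.5]
grip_width: 0.307
finger_force: 59.7
```

Request:
{"op": "carry_out", "data": {
  "deltas": "0 0 -0.2 0 1; 0 0 -0.2 0 1; 0.02 0 -0.2 0 1; 0.03 0 -0.2 0 1; 0.03 0 -0.2 0 1; 0.03 0 -0.2 0 1; 0 0 0 0 1"
}}

```text
clock: 29.08
tcp_pos: [0.4237, -0.3533, 0.0251]
tcp_rot: [-3.14, 0.004, 2.78]
ft_force: [4.3, -1.6, 5.3]
grip_width: 0.302
finger_force: 58.9
```

Request:
{"op": "carry_out", "data": {
  "deltas": "0.03 0 -0.2 0 1; 0.03 0 -0.2 0 1; 0 0 -0.2 0 1; 0 0 -0.2 0 1; 0 0 -0.2 0 1; 0 0 0 0 1"
}}

```text
clock: 29.82
tcp_pos: [0.4232, -0.3531, 0.0352]
tcp_rot: [-3.14, 0.004, 2.78]
ft_force: [4.0, -1.6, 6.5]
grip_width: 0.306
finger_force: 58.9
```

Request:
{"op": "carry_out", "data": {
  "deltas": "0 0 -0.15 0 1; 0 0 -0.15 0 1; 0 0 -0.15 0 1; 0 0 -0.12 0 1; 0 0 -0.12 0 1; -0.02 0 -0.12 0 1; -0.02 0 -0.1 0 1; -0.02 0 -0.1 0 1; -0.02 0 -0.1 0 1; -0.02 0 -0.1 0 1"
}}

```text
clock: 31.08
tcp_pos: [0.4236, -0.3532, 0.0472]
tcp_rot: [-3.141, 0.002, 2.78]
ft_force: [1.7, -1.7, 8.4]
grip_width: 0.305
finger_force: 59.4
```

Request:
{"op": "carry_out", "data": {
  "deltas": "-0.02 0 -0.08 0 1; -0.02 0 -0.08 0 1; -0.02 0 -0.08 0 1; -0.02 0 -0.07 0 1; -0.02 0 -0.07 0 1; -0.02 0 -0.06 0 1; -0.02 0 -0.06 0 1; -0.02 0 -0.06 0 1; -0.02 0 -0.06 0 1; -0.02 0 -0.06 0 1"
}}

```text
clock: 32.33
tcp_pos: [0.4243, -0.3531, 0.0534]
tcp_rot: [3.141, -0.001, 2.78]
ft_force: [-0.1, -0.6, 8.4]
grip_width: 0.304
finger_force: 60.0
```

Request:
{"op": "carry_out", "data": {
  "deltas": "0 0 -0.05 0 1; -0.02 0 -0.05 0 1; 0 0 -0.05 0 1; -0.02 0 -0.05 0 1; 0 0 -0.05 0 1; -0.02 0 -0.05 0 1; 0 0 -0.05 0 1; -0.02 0 -0.05 0 1; 0 0 -0.05 0 1; 0 0 -0.05 0 1"
}}

```text
clock: 33.58
tcp_pos: [0.4249, -0.353, 0.0573]
tcp_rot: [3.141, -0.001, 2.78]
ft_force: [1.7, -1.4, 0.9]
grip_width: 0.308
finger_force: 59.8
```

Request:
{"op": "carry_out", "data": {
  "deltas": "0 0 -0.04 0 1; -0.02 0 -0.04 0 1; 0 0 -0.04 0 1; 0 0 -0.04 0 1; 0 0 -0.04 0 1; 0 0 -0.03 0 1; 0 0 -0.03 0 1; 0 0 -0.03 0 1; 0 0 0 0 1"
}}

```text
clock: 34.7
tcp_pos: [0.4254, -0.3535, 0.0606]
tcp_rot: [-3.142, 0.0, 2.78]
ft_force: [3.7, -1.9, -2.4]
grip_width: 0.305
finger_force: 59.7
```

```bash
cat > lid.py <<'E'
from workcell import bot
from h import *
def lid():
    for n in("scene","side"):
        a=np.load(f"pics/{n}.npz")["img"].astype(int);d=bot.get_image(n);b=d["img"].astype(int)
        q=np.int32([proj(d,np.array([.567,-.407,0])+(bw(x,y,.2)-B0)) for x,y in((.14,.15),(.14,-.15),(-.12,-.15),(-.12,.15))])
        m=np.zeros(a.shape[:2],np.uint8);cv2.fillPoly(m,[q],1);df=(np.abs(a-b).max(2)>25)&(m>0)
        x,y,w,h=cv2.boundingRect(q);g=df[y:y+h,x:x+w];print(n,m.sum(),df.sum(),(x,y,w,h))
        for r in g[::6,::4]:print("".join("#" if t else "." for t in r))
E
python3 -c "
from lid import *
lid();s=bot.state();print(s['tcp_pos'],s['ft_force'])"
```

```text
scene 6619 6394 (277, 98, 133, 70)
.......................#..........
..#######################.........
.#####################.###........
.##########################.......
..##########################......
..###########################.....
...##.########################....
...############################...
....############################..
....#############################.
.....##################...##......
.....#....###.....................
side 7718 1236 (280, 112, 110, 85)
............................
............................
............................
............................
............................
............................
............................
............................
............####............
...........#####............
........###.#.###...#.......
.......#.###########.###....
.........##############.....
...............######.#.....
............................
[ 0.42537655 -0.35348462  0.06059131] [ 3.42332564 -0.68899432 -2.4650628 ]
```

Request:
{"op": "carry_out", "data": {
  "deltas": "0 0 -0.03 0 1; 0 0 -0.03 0 1; 0 0 -0.03 0 1; 0 0 0 0 1"
}}

```text
clock: 35.3
tcp_pos: [0.4255, -0.3536, 0.0616]
tcp_rot: [-3.141, 0.001, 2.78]
ft_force: [4.5, -1.8, -2.5]
grip_width: 0.306
finger_force: 59.7
```

Request:
{"op": "carry_out", "data": {
  "deltas": "0 0 -0.03 0 1; 0 0 -0.03 0 1; 0 0 -0.03 0 1; 0 0 0 0 1"
}}

```text
clock: 35.8
tcp_pos: [0.4256, -0.3535, 0.0622]
tcp_rot: [3.141, 0.001, 2.779]
ft_force: [6.0, -2.8, -5.2]
grip_width: 0.306
finger_force: 59.4
```

Request:
{"op": "carry_out", "data": {
  "deltas": "0 0 0 0 0.65; 0 0 0 0 0.5; 0 0 0 0 0.3; 0 0 0 0 0.3; 0.2 0 0 0 0; 0.3 0 -1 0 0; 0.3 0 -3 0 0; 0.3 0 -4 0 0; 0 0 -5 0 0; 0 0 -5 0 0"
}}

```text
clock: 37.05
tcp_pos: [0.4146, -0.3493, 0.2446]
tcp_rot: [-3.141, 0.001, 2.78]
ft_force: [0.9, -1.5, -0.1]
grip_width: 0.999
finger_force: 0.0
```

Request:
{"op": "carry_out", "data": {
  "deltas": "1.5 5 0 0 0; 1.5 5 0 0 0; 1 5 0 0 0; 0 5 0 0 0; 0 5 0 0 0; 0 0 0 0 0; 0 0 0 0 0"
}}

```text
clock: 37.92
tcp_pos: [0.4659, -0.1018, 0.2428]
tcp_rot: [-3.141, 0.001, 2.78]
ft_force: [0.0, -0.2, 0.9]
grip_width: 1.0
finger_force: 0.0
```

```bash
python3 -c "
from lid import *
lid();s=bot.state();print(s['tcp_pos'],s['ft_force'])
for n in('scene','side'):
    a=np.load(f'pics/{n}.npz')['img'].astype(int);d=bot.get_image(n);b=d['img'].astype(int)
    u,v=(346,197) if n=='scene' else (327,214)
    print(n,'pedal diff',(np.abs(a-b).max(2)>25)[v-14:v+14,u-14:u+14].sum())
    for p in ([197,284],[193,313]) if n=='scene' else ([277,155],):
        print(p,(np.abs(a-b).max(2)>25)[p[1]-8:p[1]+8,p[0]-15:p[0]+15].sum())
"
```

```text
scene 6619 3431 (277, 98, 133, 70)
..................................
..#########.......................
.###########......................
.############.....................
..#############...................
..##############..................
...##############.................
...################...............
....################..............
....###.#############.............
....###############...............
.....##.#####.....................
side 7718 0 (280, 112, 110, 85)
............................
............................
............................
............................
............................
............................
............................
............................
............................
............................
............................
............................
............................
............................
............................
[ 0.46581767 -0.10249478  0.24262832] [ 1.00071593 -0.47572443  0.61303781]
scene pedal diff 748
[197, 284] 0
[193, 313] 0
side pedal diff 0
[277, 155] 123
```

```bash
python3 -c "
from workcell import bot
print(bot.sign_off())"
```

```text
the job is handed in; nothing more can be done
None
```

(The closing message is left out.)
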